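# Face the blank to the scanner, then start the clamp screw by feel

## Robot

A 7-joint arm with a two-finger parallel gripper is mounted at the origin on the work surface. World frame = base frame: x ahead of the robot, y to its left, z up, the work surface at z = 0. Lengths are in m, angles in degrees, forces in N, time in s.
With the tool pointing down it reaches from about 0.425 to 0.875 m from the base axis. Payload 4.7 kg.
Tool frame: the origin (TCP) lies on the centre line of the jaws, within the pads' length; the fingertips stand 11 mm ahead of it and the grasp point (between the pads) lies 8 mm behind it; z points along the fingers, y is the direction in which the jaws open and shut (so a half turn about z gives the same grasp; the last joint's range is limited). The gripper opens to 85 mm and grips with 20 to 120 N. Pads are 22 mm wide; open, the fingers measure 114 mm over their backs; the gripper's body (76 mm by 85 mm) begins 54 mm behind the grasp point. The pads swing forward as they close: fully open they stand 13 mm farther back than shut.
Start: joints at [76.782, 18.392, -4.016, 83.108, 1.295, 78.541, -3.26], TCP at [0.158, -0.631, 0.242] pointing down, gripper open.
Joint ranges: [-163.93, 163.93], [-17.29, 119.83], [-79.2, 71.16], [3.27, 140.29], [-89.18, 269.18], [5.43, 117.66], [-154.24, 154.24]. Speed limits (degrees/s): [147.25, 147.25, 180, 180, 180, 180, 180].

## Interface

Orientations are given as [roll, pitch, yaw] about the fixed x, y, z axes, in that order (R = Rz(yaw) Ry(pitch) Rx(roll)).
In Python, from cell import * gives the robot as it stands. The module is installed in compiled form; this text tells all that it offers.
- The arm moves only by the tool carry_out, never from a script. Its argument "motion" is one flat list of numbers, 6 for each row, row after row: the shift along the world's x, y, z in mm, then the turn, a rotation vector about the world's x, y, z in rad. In form: [x, y, z, ax, ay, az, x, y, z, ax, ay, az, ...]. A call has 1 to 10 rows; each row shifts and turns the commanded pose from where the row before left it; what a row does not reach is not made up. A row lasts 1/12 s, in which the tool goes at most 41.7 mm and 7.16 degrees, less where a joint would pass 70% of its speed; a pose out of reach is approached as far as the arm can. A call is refused whole if a number of a shift passes 41.7 or a number of a turn 0.125, either way. A call with a gripper value outside its range is refused whole. "grip" is the opening, from 0 (shut) to 1 (fully open), set as the call begins (left out, the last holds). The fingers move at their own pace and stop on an object; "grip_force" is the grip in N (left out, the last holds). Time passes only in rows, so rows that do not move let the fingers close. It gives the time, the measured TCP pose, the force and the opening at its end, in the units of the state.
- state(): the state, without advancing time (a new reading comes with each control period).
- snapshot(name): name is "scene" or "top" or "wrist"; returns a dict with "color" (480x640x3 uint8, red, green, blue), "K" (3x3 intrinsics, pixels), "R" (3x3) and "t" (3): a world point X has camera coordinates R X + t; the wrist camera has in their place "T_tool_cam" (4x4, takes a point from camera to tool coordinates, whose origin is the TCP and whose axes are the flange's). Camera axes: x right, y down, z forward; pixel columns grow to the right and rows downward; lengths in m; the calibration is good to about 2 mm. A picture is of the moment at which its call begins: read the wrist's pose just before it. There is no depth.
- sign_off(): hands the job in, once; it reports no verdict.
The state is a dict: "clock": time; "q": joint angles; "dq": joint speeds; "joint_efforts": joint torques, N m; "position": TCP position; "eef_rot": TCP orientation; "wrist_force": force on the tool from outside, world axes, zero at the start; "moment": the same for the moment, N m; "opening": finger opening in m.
Only numpy, scipy, OpenCV 4.12 (cv2) and the standard library are available. Lean on these libraries where they do the work, as an engineer would, in place of code of your own. Each camera call takes 0.05 s, during which the arm holds its last target.

## Task

Turn the round wooden blank in its nest, without lifting it out, so that its blue stripe faces the scanner block. Then take the red knob of the clamp handwheel: its screw sits crossed on the thread and must not be forced forward, so turn it backward (anticlockwise from above) just until it drops into the thread, then forward (clockwise) one full turn. Finish with the program still holding the red knob there in the gripper, the screw started; leave everything else on the table alone.

Things in the scene. Friction and masses are not known exactly. Their poses are not given: they have to be found in the camera images.
- fixture: The clamping fixture fixed on the table: a slotted aluminium plate 220 x 280 mm, 20 mm thick (from 70 mm behind to 150 mm ahead of the origin in x, 140 mm either side in y). The origin lies on the table surface; z up. In its frame the round nest is centred at (0, -75) mm, the handwheel screw at (0, +75) mm, and the scanner stands at x = 105 to 145 mm, y = -105 to -45 mm, 70 mm tall from the table.
- nest (a point): centre of the floor of the nest's round pocket, 30 mm above the table. The nest is a grey block 80 x 80 mm whose top is 45 mm above the table; the pocket is 52 mm wide and 15 mm deep. Axes as the fixture's.
- scanner_window (a point): centre of the red window on the black scanner block, on its face toward the nest, 55 mm above the table, 105 mm from the nest's centre, straight along the fixture's +x axis from it
- blank: The round wooden blank, 50 mm diameter, 85 mm tall, about 0.15 kg, standing upright and loose in the nest (its top 115 mm above the table). Origin at the centre of its underside, z up its axis, x toward its blue stripe, which runs down the side and from the centre of the top to the rim. It starts turned 0.6 to 1.4 rad anticlockwise from above away from the scanner; its stripe faces the scanner when its x axis points along the fixture's +x.
- blank_mark (a point): the blue stripe's point on the rim of the blank's top, 25 mm from the axis, 85 mm above the blank's underside
- screw_axis (a point): point on the upright axis of the clamp screw at the top of its dark steel boss, 60 mm above the table; fixed
- knob_top (a point): centre of the top of the red revolving knob on the handwheel (moves with it). The knob is an upright cylinder 20 mm in diameter and 40 mm tall that spins freely on its pin, 38 mm from the screw's axis. The grey handwheel is 100 mm in diameter; its upper face is about 1.5 mm below the knob's foot. At the start the knob's top is about 130 mm above the table. The knob may be gripped from above and led round in a circle without turning the hand.
- screw (a joint): turning angle of handwheel and screw, rad, growing clockwise seen from above (forward, tightening). It starts at 0.5 to 1.3, crossed on the first thread: forward it jams at about 1.5. Turned backward, the tooth runs off the thread's end at about 0 to -0.15 and the wheel drops. After the drop it screws forward freely, one full turn being 6.28. At 0 the knob lies from the screw axis toward the fixture's -x; at +1.57 toward +y. Turning takes about 0.05 N m (1.5 N at the knob).
- lift (a joint): height of wheel and screw, m: about -0.001 to -0.003 at the start, rising to about 0 as it is turned backward, then falling by 8 mm at the drop to about -0.0085; after that it sinks 8 mm with each forward turn (right-hand thread, 8 mm lead), to about -0.0165 after one turn. Only the weight of wheel and screw, about 0.8 kg, makes it drop: a firm grip on the knob can hold it up, a loose hold lets it fall.
- spare_blank: the spare round wooden blank with a green stripe, 50 mm across and 85 mm tall, standing on the table; leave it alone
- collet_nut: small brass collet nut, 22 mm across and 16 mm tall, standing on the fixture plate; leave it alone
- motor: small square stepper motor, 42 mm wide, 60 mm tall with its shaft; leave it alone
- screwdriver: screwdriver lying on the table; leave it alone
- brush: brush lying on the table; leave it alone
- mug: white mug, 80 mm across and 90 mm tall; leave it alone
- tin: steel tin, 60 mm across and 70 mm tall; leave it alone
- knob: the red revolving knob itself; origin at the centre of its foot, 40 mm below its top
Mind the look-alikes: they are no part of the job. What is shaped like the blank but pink or purple is not meant.

How it is judged:
By the outcome, as a careful person would: the job done as asked, in the order asked, and still so for the second after the job is handed in, while the arm keeps its last pose, push and grip.
It also fails if it takes over 64 s, if anything falls off the work surface, if the arm or the gripper's body presses on something with over 40 N, if the wrist force passes 120 N, or if a joint passes its speed limit or range.

## Working session

There is one attempt and no reset: what is moved stays moved. The work goes in short steps, Python scripts to look and compute and a tool call to move; the robot and the scene stay as the last step left them, time stands still between calls to the robot, and variables do not carry over. Pictures are saved under pics/ and viewed, and the job is handed in when it is done.

Besides the shell and the picture viewer there is one more tool, called after "Emit:" as name(argument=value, ...) on one line, values as JSON. carry_out: Moves the arm, as the interface text tells. Its arguments: {"type":"object","properties":{"motion":{"type":"array","items":{"type":"number"}},"grip":{"type":"number"},"grip_force":{"type":"number"}},"required":["motion"]}

```bash
mkdir -p pics; python3 - <<'E'
from cell import *
import cv2
s=state();print({k:(v if not hasattr(v,'tolist') else v.tolist()) for k,v in s.items()})
for n in ("scene","top","wrist"):
    d=snapshot(n);cv2.imwrite(f"pics/{n}0.png",d["color"][:,:,::-1])
    print(n,{k:d[k].tolist() if hasattr(d[k],'tolist') else d[k] for k in d if k!="color"})
E
```

```text
{'clock': 0.0, 'q': [76.78248706499598, 18.438363238040292, -4.014576001995593, 83.17683234692456, 1.2944673952174937, 78.54042450295525, -3.2588124689164646], 'dq': [-0.027639709287861216, -0.10825967793973856, -0.0331841714833864, 0.10753097431826222, -0.026992782695052658, -0.04521188997483857, 0.06022610563497921], 'joint_efforts': [-0.00021321325675671687, -49.35843229293823, -0.3823480848222971, -31.433833837509155, 0.012996275327168405, 0.01117381383664906, 2.2074834760132944e-06], 'position': [0.15734533182618884, -0.6301223275107518, 0.24121432667133838], 'eef_rot': [-179.88959188233994, 0.0056324675636671775, 14.02748519443434], 'wrist_force': [-0.5742281662233761, -0.34139636888514335, 0.98836858892724], 'moment': [0.028870302821342224, -0.0038999953289933303, -0.05398302918670744], 'opening': 0.0853654674893401}
scene {'K': [[573.5457510444878, 0.0, 323.9443029457544], [0.0, 573.5457510444878, 242.8889305312854], [0.0, 0.0, 1.0]], 'R': [[-0.5390506114955422, 0.8419471309542506, 0.02344071082941656], [0.41724810625186304, 0.2911086633468905, -0.8609063618963568], [-0.73166
[... 256 characters left out ...]
1371070356066554, -0.9999056703087146, -0.0008167572169340523], [-0.9925278792407275, 0.013708576833306842, -0.12124555188174724], [0.12124531140533101, -0.000851707511521822, -0.9926222086254867]], 't': [0.020523168012156687, 0.5894799266436486, 1.4069104026810624]}
wrist {'K': [[410.67490425023294, 0.0, 328.78589473881084], [0.0, 410.67490425023294, 242.5403786789653], [0.0, 0.0, 1.0]], 'T_tool_cam': [[-0.0013808275065344722, -0.9636738732367833, -0.26707818959288127, 0.06717763467086861], [0.9999988852271063, -0.0014824246065967086, 0.00017877871370896515, 7.439593943425749e-05], [-0.0005682076556300037, -0.2670776449987897, 0.963674845931945, -0.13157919138842036], [0.0, 0.0, 0.0, 1.0]]}
```

View pics/scene0.png

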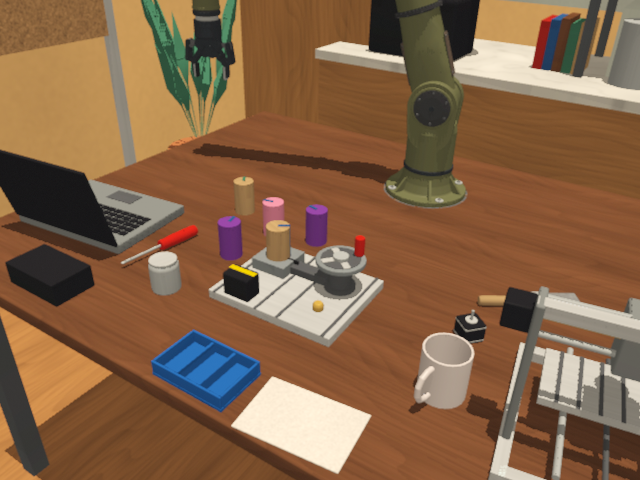

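View pics/top0.png

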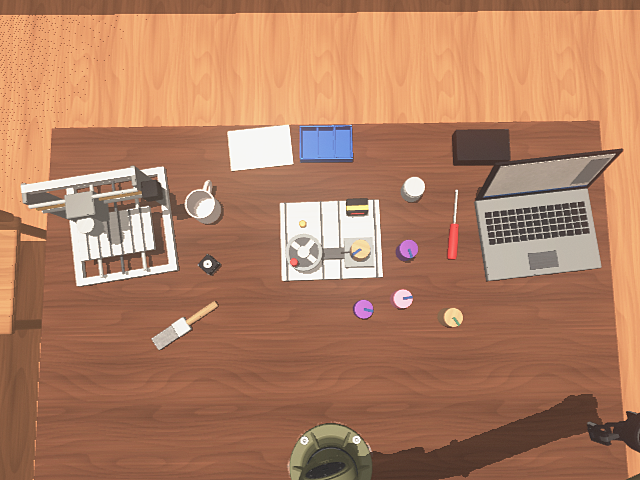

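The top view shows these candidates:
- **Blank:** the wooden one in the nest at (361,251), the wooden spare at (453,318), pink at (402,298), and purple at (364,310) and (408,250). I choose (361,251): wood, in the nest, next to the scanner at (357,207).
- **Red things:** the knob on the handwheel at (294,262) and the screwdriver handle at (453,240). I choose (294,262).

I'll check both choices in a close crop and measure.

```bash
cat > h.py <<'E'
import numpy as np, cv2
from cell import *
def ray(d,u,v):
    r=np.linalg.inv(d["K"])@np.array([u,v,1.]);R=np.array(d["R"]);t=np.array(d["t"])
    return -R.T@t, R.T@r
def onz(d,u,v,z):
    c,r=ray(d,u,v);return c+r*(z-c[2])/r[2]
def proj(d,X):
    p=np.array(d["K"])@(np.array(d["R"])@np.array(X)+np.array(d["t"]));return p[:2]/p[2]
def wristcam():
    from scipy.spatial.transform import Rotation as Ro
    s=state();d=snapshot("wrist")
    Rt=Ro.from_euler('xyz',s["eef_rot"],degrees=True).as_matrix()
    T=np.eye(4);T[:3,:3]=Rt;T[:3,3]=s["position"]
    W=T@np.array(d["T_tool_cam"]);Wi=np.linalg.inv(W)
    d["R"]=Wi[:3,:3];d["t"]=Wi[:3,3];return d
def two(d1,p1,d2,p2):
    c1,r1=ray(d1,*p1);c2,r2=ray(d2,*p2)
    A=np.stack([r1,-r2],1);x=np.linalg.lstsq(A,c2-c1,rcond=None)[0]
    a=c1+r1*x[0];b=c2+r2*x[1];return (a+b)/2,np.linalg.norm(a-b)
def cents(mask,mina=15):
    n,l,st,c=cv2.connectedComponentsWithStats(mask.astype(np.uint8))
    return [(c[i].round(1).tolist(),st[i].tolist()) for i in range(1,n) if st[i,4]>=mina]
E
python3 - <<'E'
from h import *
d=snapshot("top");im=d["color"]
cv2.imwrite("pics/topcrop.png",cv2.resize(im[190:290,270:395,::-1],None,fx=6,fy=6,interpolation=cv2.INTER_NEAREST))
e=snapshot("scene")
cv2.imwrite("pics/scenecrop.png",cv2.resize(e["color"][200:340,200:395,::-1],None,fx=4,fy=4,interpolation=cv2.INTER_NEAREST))
hsv=cv2.cvtColor(im,cv2.COLOR_RGB2HSV)
pl=(im.min(2)>140);pl[:190]=0;pl[290:]=0;pl[:,:270]=0;pl[:,395:]=0
pts=np.argwhere(pl)[:,::-1].astype(np.float32)
pts=cv2.findNonZero(cv2.morphologyEx(pl.astype(np.uint8),cv2.MORPH_OPEN,np.ones((3,3))))
r=cv2.minAreaRect(pts);b=cv2.boxPoints(r);print(r)
B=np.array([onz(d,*p,0.02) for p in b]);print(B.round(4),B.mean(0))
for n,dd in(("top",d),("scene",e)):
    i=dd["color"].astype(int)
    red=(i[...,0]>150)&(i[...,1]<70)&(i[...,2]<70)
    print(n,cents(red))
E
```

```text
((330.3230895996094, 239.63372802734375), (77.82129669189453, 101.15132904052734), 87.91743469238281)
[[ 0.7181  0.1374  0.02  ]
 [ 0.7247 -0.1482  0.02  ]
 [ 0.5048 -0.1502  0.02  ]
 [ 0.4985  0.1303  0.02  ]] [ 0.61151904 -0.00768144  0.02      ]
top []
scene [([548.4, 18.9], [543, 16, 12, 6, 34]), ([177.7, 235.4], [158, 225, 40, 23, 364]), ([359.9, 244.7], [355, 235, 10, 21, 157])]
```

View pics/topcrop.png

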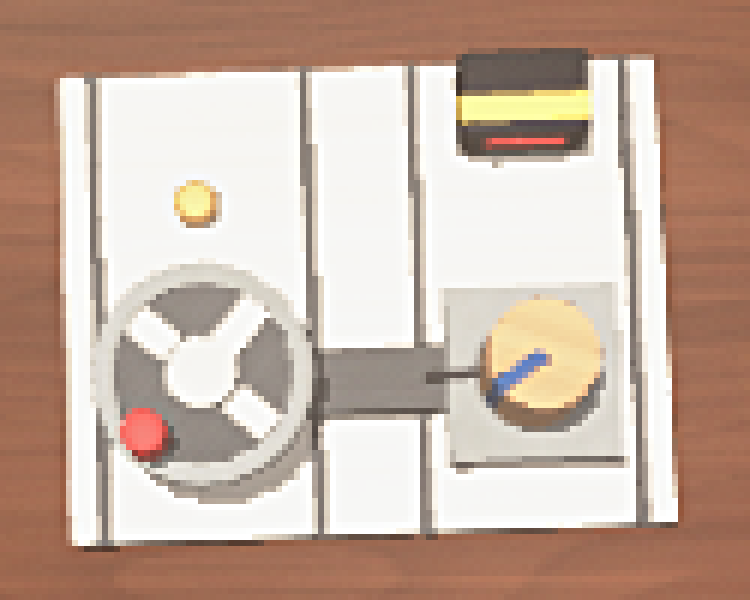

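View pics/scenecrop.png

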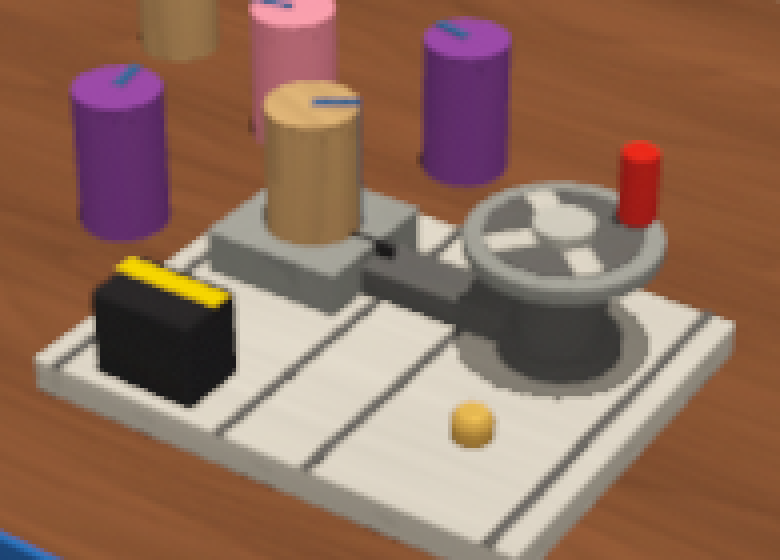

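The crop confirms both: the wooden blank with the blue stripe stands in the nest, and the red knob is on the handwheel. The stripe seems to point further round than described (about 125° from the scanner direction), so I'll measure it closely with the wrist camera. First I'll move above the nest.

Emit:
carry_out(motion=[23.1,30.4,1,0,0,0.1,23.1,30.4,1,0,0,0.1,23.1,30.4,1,0,0,0.1,23.1,30.4,1,0,0,0.1,23.1,30.4,1,0,0,0.1,23.1,30.4,1,0,0,0.1,23.1,30.4,1,0,0,0.1,23.1,30.4,1,0,0,0.1,23.1,30.4,1,0,0,0.1], grip=1)

```text
clock: 1.0
position: [0.3661, -0.3554, 0.2515]
eef_rot: [180.0, 0.0, 65.9]
wrist_force: [0.1, -0.0, 0.4]
opening: 0.0857
```

Emit:
carry_out(motion=[23.1,30.4,0,0,0,0.1,23.1,30.4,0,0,0,0.1,23.1,30.4,0,0,0,0.1,23.1,30.4,0,0,0,0.1,23.1,30.4,0,0,0,0.1,23.1,30.4,0,0,0,0.1,23.1,30.4,0,0,0,0.1,23.1,30.4,0,0,0,0.1,23.1,30.4,0,0,0,0.1,0,0,0,0,0,0])

```text
clock: 1.83
position: [0.5764, -0.0741, 0.2515]
eef_rot: [179.7, -0.2, 118.0]
wrist_force: [-1.1, 1.8, -0.6]
opening: 0.0853
```

```bash
python3 - <<'E'
from h import *
s=state();print(s["clock"],s["position"],s["eef_rot"],np.round(s["q"],1),s["wrist_force"])
d=wristcam();cv2.imwrite("pics/w1.png",d["color"][:,:,::-1])
import pickle;pickle.dump(d,open("w1.pkl","wb"))
for X in ([.573,-.0836,.115],[.570,.066,.10]):print(proj(d,X))
E
```

```text
1.8333 [ 0.57642193 -0.07406093  0.25149741] [179.68295345  -0.23639775 118.02596133] [ 39.7  13.3 -40.5  91.5   8.4  78.3  26.3] [-1.11973303  1.81808638 -0.59127349]
[317.43044432 243.33102654]
[423.80378511  31.79768636]
```

View pics/w1.png

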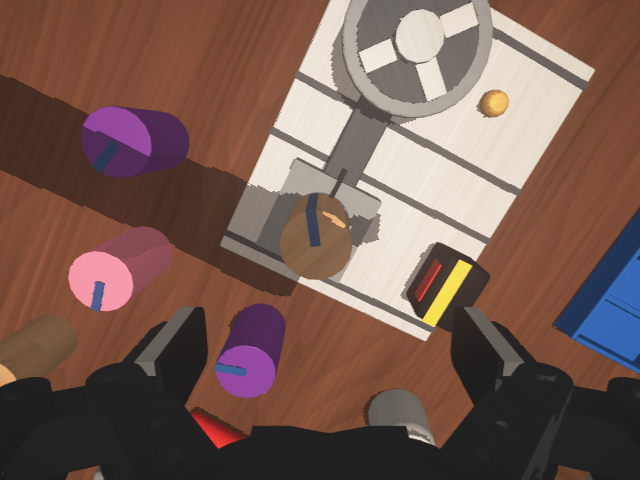

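The blank is at (316,240). Its stripe runs from the centre (317,245) to the rim near (311,212). The scanner is at (447,285) with its red window on the near side. I'll let the arm settle and measure accurately.

Emit:
carry_out(motion=[0,0,0,0,0,0,0,0,0,0,0,0,0,0,0,0,0,0])

```text
clock: 2.13
position: [0.5727, -0.0854, 0.2512]
eef_rot: [-180.0, 0.0, 117.0]
wrist_force: [0.3, -0.1, -0.8]
opening: 0.0853
```

```bash
python3 - <<'E'
from h import *
s=state();print(s["clock"],s["position"],s["eef_rot"])
d=wristcam();im=d["color"]
cv2.imwrite("pics/w2.png",cv2.resize(im[130:340,220:500,::-1],None,fx=2.8,fy=2.8,interpolation=cv2.INTER_CUBIC))
i=im.astype(int)
blue=(i[...,2]>i[...,0]+12)&(i[...,2]>i[...,1]+4);blue[:,:270]=0;blue[:,380:]=0;blue[:160]=0;blue[300:]=0
print(cents(blue))
ys,xs=np.nonzero(blue)
print({int(y):xs[ys==y].mean().round(1).item() for y in np.unique(ys)})
P=proj(d,[.573,-.0836,.115]);print(P)
E
```

```text
2.1333 [ 0.57268287 -0.08538683  0.25124815] [-1.79952723e+02  4.06578503e-02  1.16970664e+02]
[([325.9, 208.3], [319, 182, 15, 52, 478])]
{182: 327.0, 183: 325.0, 184: 325.0, 185: 324.5, 186: 324.5, 187: 324.5, 188: 324.5, 189: 324.5, 190: 324.5, 191: 324.5, 192: 324.0, 193: 324.0, 194: 324.0, 195: 324.0, 196: 324.0, 197: 324.3, 198: 324.0, 199: 324.5, 200: 324.5, 201: 324.0, 202: 324.5, 203: 324.5, 204: 324.5, 205: 324.5, 206: 325.0, 207: 325.0, 208: 325.0, 209: 325.5, 210: 325.5, 211: 326.5, 212: 326.5, 213: 326.5, 214: 326.5, 215: 326.5, 216: 326.5, 217: 327.0, 218: 327.0, 219: 327.0, 220: 327.5, 221: 327.5, 222: 327.5, 223: 327.5, 224: 328.0, 225: 328.0, 226: 328.0, 227: 328.5, 228: 328.5, 229: 328.5, 230: 329.0, 231: 329.0, 232: 329.0, 233: 327.0}
[331.39829219 230.58474046]
```

View pics/w2.png

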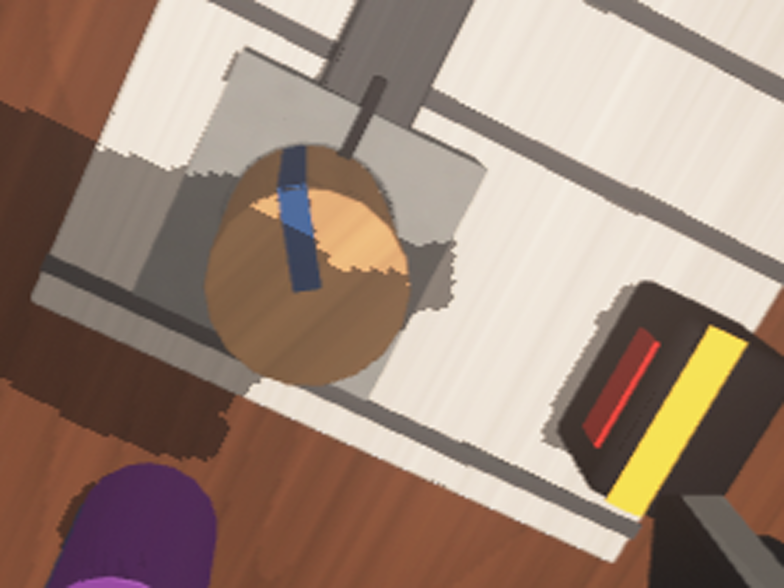

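```bash
python3 - <<'E'
from h import *
d=wristcam()
f=lambda x,y,z:onz(d,x/2.8+220,y/2.8+130,z)
c=f(308,287,.115);m=f(293,185,.115)
print(c,m,np.linalg.norm(m-c),np.degrees(np.arctan2(*(m-c)[1::-1])))
# nest block corners top z .045: left-top, right-top visible edge
a=f(247,48,.045);b=f(487,168,.045);print("nest edge",a,b,np.linalg.norm(a-b),np.degrees(np.arctan2(*(b-a)[1::-1])))
# plate edges z=.02 : y- edge
a=f(35,300,.02);b=f(613,562,.02);print("plate edge",a,b,np.linalg.norm(a-b),np.degrees(np.arctan2(*(b-a)[1::-1])))
# scanner window top edge, yellow edge
a=f(600,448,.055);b=f(658,340,.055);print("win",(a+b)/2,np.degrees(np.arctan2(*(b-a)[1::-1])))
a=f(607,500,.07);b=f(708,325,.07);print("yel",np.degrees(np.arctan2(*(b-a)[1::-1])))
E
```

```text
[ 0.5728184  -0.08512229  0.115     ] [ 0.55850914 -0.06472984  0.115     ] 0.02491198264789068 125.05709840205863
nest edge [ 0.53342952 -0.04579478  0.045     ] [ 0.61164405 -0.04475906  0.045     ] 0.07822138425020453 0.7586651692724435
plate edge [ 0.50643224 -0.15066476  0.02      ] [ 0.72349497 -0.14645229  0.02      ] 0.21710360566424675 1.1117812320727956
win [ 0.68132855 -0.08469345  0.055     ] 93.55974837236353
yel 92.18719528860727
```

Measured: blank axis at (0.573,-0.085), stripe at 125°, fixture yaw about 1.2°. So the stripe needs about 124° (2.16 rad) clockwise. That's more than the text's 1.4 rad, but the picture is clear. Next I descend and grip.

Emit:
carry_out(motion=[0,0,-25,0,0,0,0,0,-25,0,0,0,0,0,-25,0,0,0,0,0,-25,0,0,0,0,0,-25,0,0,0,0,0,-20,0,0,0,0,0,-14,0,0,0,0,0,0,0,0,0,0,0,0,0,0,0])

```text
clock: 2.98
position: [0.5731, -0.0839, 0.0923]
eef_rot: [-180.0, -0.0, 117.1]
wrist_force: [0.3, -0.2, 0.4]
opening: 0.0853
```

Emit:
carry_out(motion=[0,0,0,0,0,0,0,0,0,0,0,0,0,0,0,0,0,0,0,0,0,0,0,0,0,0,0,0,0,0,0,0,0,0,0,0,0,0,0,0,0,0,0,0,0,0,0,0], grip=0.4, grip_force=25)

```text
clock: 3.65
position: [0.5742, -0.0838, 0.0939]
eef_rot: [179.9, 0.1, 117.1]
wrist_force: [-1.5, -0.7, 6.5]
opening: 0.0496
```

Emit:
carry_out(motion=[0,0,0,0,0,-0.1,0,0,0,0,0,-0.12,0,0,0,0,0,-0.12,0,0,0,0,0,-0.12,0,0,0,0,0,-0.12,0,0,0,0,0,-0.12,0,0,0,0,0,-0.12,0,0,0,0,0,-0.12,0,0,0,0,0,-0.12,0,0,0,0,0,-0.12])

```text
clock: 4.48
position: [0.5747, -0.0843, 0.0938]
eef_rot: [179.8, -0.0, 49.2]
wrist_force: [-0.6, -2.1, 3.7]
opening: 0.0497
```

Emit:
carry_out(motion=[0,0,0,0,0,-0.12,0,0,0,0,0,-0.12,0,0,0,0,0,-0.12,0,0,0,0,0,-0.12,0,0,0,0,0,-0.12,0,0,0,0,0,-0.12,0,0,0,0,0,-0.12,0,0,0,0,0,-0.12,0,0,0,0,0,-0.02,0,0,0,0,0,0])

```text
clock: 5.32
position: [0.5743, -0.0856, 0.0938]
eef_rot: [179.8, -0.2, -6.6]
wrist_force: [0.3, -4.0, 5.1]
opening: 0.0494
```

Emit:
carry_out(motion=[0,0,0,0,0,0,0,0,0,0,0,0,0,0,0,0,0,0])

```text
clock: 5.57
position: [0.5743, -0.0857, 0.0938]
eef_rot: [179.8, -0.2, -6.5]
wrist_force: [0.0, -4.4, 5.7]
opening: 0.0492
```

```bash
python3 - <<'E'
from h import *
s=state();print(s["clock"],s["position"],s["eef_rot"],np.round(s["q"],1),s["wrist_force"],s["moment"])
d=wristcam();cv2.imwrite("pics/w3.png",d["color"][:,:,::-1])
e=snapshot("top");cv2.imwrite("pics/t3.png",cv2.resize(e["color"][190:290,270:395,::-1],None,fx=6,fy=6,interpolation=cv2.INTER_NEAREST))
E
```

```text
5.5667 [ 0.57429302 -0.08566683  0.09379143] [ 1.79836787e+02 -1.64595301e-01 -6.52454371e+00] [ 21.7  17.8 -18.6 102.6   6.6  60.5 -95.8] [ 0.01371733 -4.35076932  5.68746775] [-1.28147006  0.1681841  -0.088669  ]
```

View pics/w3.png

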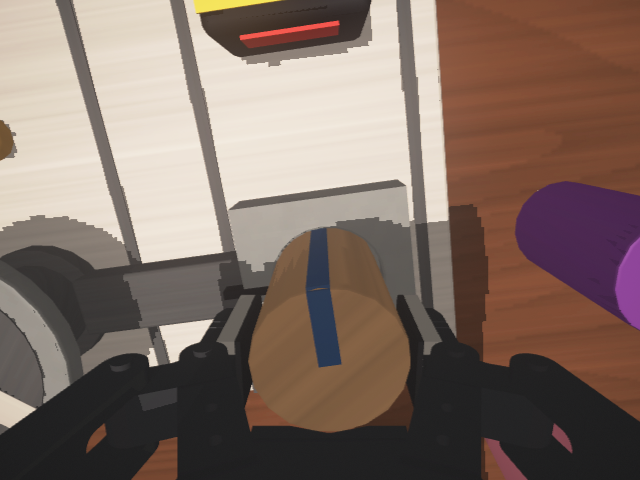

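```bash
python3 - <<'E'
from h import *
d=wristcam()
c=onz(d,331,366,.115);m=onz(d,317.5,289,.115);b=onz(d,319,229,.03)
print(c,m,b,np.linalg.norm(m-c),np.degrees(np.arctan2(*(m-c)[1::-1])))
for p,q,z in(((230,209),(404,185),.045),((240,39.5),(339,24),.055),((183,0),(247,260),.02),((404,0),(430,208),.02)):
    a=onz(d,*p,z);b=onz(d,*q,z);print(a,b,np.degrees(np.arctan2(*(b-a)[1::-1])))
E
```

```text
[ 0.57186781 -0.08621882  0.115     ] [ 0.59721029 -0.08520298  0.115     ] [ 0.59482595 -0.08365353  0.03      ] 0.025362826634469256 2.2954493697170433
[ 0.61202197 -0.04611761  0.045     ] [ 0.61373751 -0.12386516  0.045     ] -88.73594845307619
[ 0.67740014 -0.06408145  0.055     ] [ 0.67839745 -0.10192787  0.055     ] -88.49050466509708
[ 0.70371542 -0.03562816  0.02      ] [ 0.58026047 -0.04362429  0.02      ] -176.29415298453296
[ 0.69245873 -0.13363866  0.02      ] [ 0.59683086 -0.14045594  0.02      ] -175.92229967394897
```

The stripe points at 2.3° against a fixture yaw of about 1.3°, so it faces the scanner window at (290,33). I'll release, rise and check.

Emit:
carry_out(motion=[0,0,0,0,0,0,0,0,0,0,0,0,0,0,0,0,0,0,0,0,0,0,0,0,0,0,0,0,0,0,0,0,0,0,0,0,0,0,0,0,0,0,0,0,0,0,0,0], grip=1)

```text
clock: 6.38
position: [0.5733, -0.0834, 0.0923]
eef_rot: [-180.0, 0.0, -6.6]
wrist_force: [-0.2, -0.3, 0.3]
opening: 0.0854
```

Emit:
carry_out(motion=[0,0,10,0,0,0,0,0,25,0,0,0,0,0,30,0,0,0,0,0,30,0,0,0,0,0,30,0,0,0,0,0,30,0,0,0,0,0,0,0,0,0,0,0,0,0,0,0,0,0,0,0,0,0])

```text
clock: 7.13
position: [0.5731, -0.0834, 0.2475]
eef_rot: [180.0, -0.0, -6.6]
wrist_force: [-0.7, 0.3, -1.0]
opening: 0.0854
```

```bash
python3 - <<'E'
from h import *
s=state();print(s["clock"],s["position"],s["eef_rot"],s["opening"])
d=wristcam();cv2.imwrite("pics/w4.png",d["color"][:,:,::-1])
e=snapshot("top");cv2.imwrite("pics/t4.png",cv2.resize(e["color"][190:290,270:395,::-1],None,fx=6,fy=6,interpolation=cv2.INTER_NEAREST))
E
```

```text
7.1333 [ 0.57308621 -0.08344075  0.24749213] [ 1.79989174e+02 -1.21463299e-03 -6.60118699e+00] 0.0853762268629485
```

View pics/w4.png

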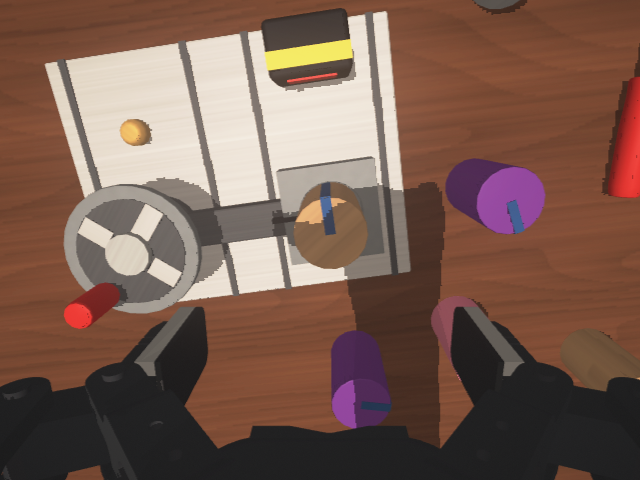

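```bash
python3 - <<'E'
from h import *
d=wristcam();i=d["color"].astype(int)
blue=(i[...,2]>i[...,0]+12)&(i[...,2]>i[...,1]+4);blue[:,:290]=0;blue[:,370:]=0;blue[:170]=0;blue[270:]=0
ys,xs=np.nonzero(blue)
print({int(y):xs[ys==y].mean().round(1).item() for y in np.unique(ys)[::4]})
c=onz(d,330.3,234,.115)
m=onz(d,326,197,.115)
print(c,m,np.linalg.norm(m-c),np.degrees(np.arctan2(*(m-c)[1::-1])))
q=[];
for p1,p2,z in(((46,63),(386,12),.02),((76,322),(410,270),.02),((278,170),(374,157),.045),((46,63),(110,318),.02),((386,12),(410,270),.02)):
    a=onz(d,*p1,z);b=onz(d,*p2,z);print(a.round(4),b.round(4),np.degrees(np.arctan2(*(b-a)[1::-1])).round(2),np.linalg.norm(a-b))
print("screw hub",onz(d,129,254.5,.085),"rim ctr", onz(d,132,248,.0885))
cv2.imwrite("pics/w4c.png",cv2.resize(d["color"][170:340,40:220,::-1],None,fx=4,fy=4,interpolation=cv2.INTER_CUBIC))
E
```

```text
{182: 327.0, 186: 325.5, 190: 325.5, 194: 325.0, 198: 325.0, 202: 325.5, 206: 326.5, 210: 326.5, 214: 327.5, 218: 328.0, 222: 328.5, 226: 329.5, 230: 329.5}
[ 0.57237657 -0.08461391  0.115     ] [ 0.59712419 -0.08469857  0.115     ] 0.024747766505695448 -0.1960086057405156
[0.7159 0.1289 0.02  ] [ 0.7209 -0.146   0.02  ] -88.97 0.27491794999741936
[0.4901 0.1692 0.02  ] [ 0.5055 -0.1511  0.02  ] -87.25 0.3206621524828119
[ 0.6119 -0.0473  0.045 ] [ 0.6131 -0.1246  0.045 ] -89.08 0.07728466445211259
[0.7159 0.1289 0.02  ] [0.4904 0.1358 0.02  ] 178.23 0.2256054018127728
[ 0.7209 -0.146   0.02  ] [ 0.5055 -0.1511  0.02  ] -178.64 0.21541674397387603
screw hub [0.56647956 0.06703533 0.085     ] rim ctr [0.57197866 0.06172574 0.0885    ]
```

View pics/w4c.png

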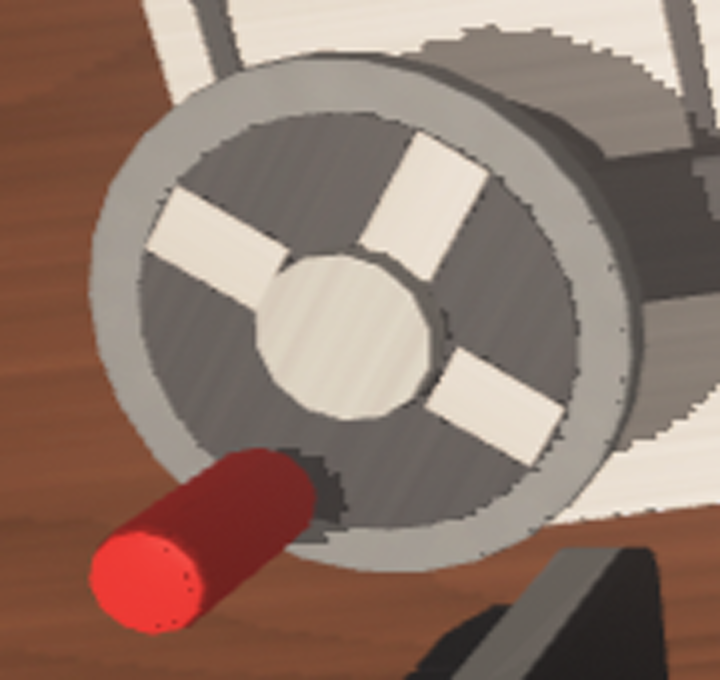

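The stripe still faces the scanner to within about 1–1.5°. Next I measure the knob and move above it.

```bash
python3 - <<'E'
from h import *
d=wristcam()
k=onz(d,76.8,315.5,.129);print(k)
e=snapshot("scene");i=e["color"].astype(int)
t=snapshot("top");j=t["color"].astype(int)
red=(j[...,0]>150)&(j[...,1]<110)&(j[...,2]<110);c=cents(red);print(c)
for x in c:
    if abs(x[0][0]-294)<6 and abs(x[0][1]-262)<6:
        print(onz(t,*x[0],.127), two(d,(76.8,315.5),t,x[0]))
print(two(d,(76.8,315.5),e,(360,236.5)))
E
```

```text
[0.54022784 0.08776327 0.129     ]
[([4.5, 7.8], [1, 0, 10, 15, 66]), ([20.1, 7.4], [14, 0, 13, 15, 137]), ([53.6, 6.7], [45, 0, 17, 15, 174]), ([71.2, 5.3], [71, 0, 2, 13, 16]), ([75.2, 6.4], [73, 0, 5, 13, 35]), ([89.0, 9.5], [78, 0, 22, 15, 144]), ([109.2, 7.2], [106, 0, 7, 15, 58]), ([134.3, 6.8], [120, 0, 28, 14, 305]), ([171.4, 6.0], [156, 0, 26, 14, 233]), ([202.3, 7.3], [184, 0, 35, 14, 337]), ([228.7, 6.7], [225, 0, 7, 14, 74]), ([253.2, 6.3], [239, 0, 29, 13, 325]), ([291.1, 6.1], [277, 0, 24, 13, 218]), ([320.9, 6.7], [303, 0, 35, 13, 335]), ([347.9, 5.9], [345, 0, 6, 13, 62]), ([372.1, 5.8], [359, 0, 27, 12, 267]), ([410.8, 5.3], [402, 0, 18, 12, 163]), ([432.5, 4.8], [431, 0, 4, 10, 26]), ([437.2, 7.0], [429, 1, 12, 11, 47]), ([448.2, 6.3], [442, 0, 13, 12, 81]), ([466.3, 4.6], [465, 0, 3, 10, 16]), ([481.3, 5.4], [478, 0, 10, 11, 55]), ([496.7, 5.1], [492, 0, 12, 11, 98]), ([530.2, 4.7], [528, 0, 5, 11, 35]), ([535.7, 3.6], [534, 0, 4, 9, 23]), ([599.9, 3.3], [599, 0, 3, 8, 19]), ([612.6, 4.6], [612, 0, 3, 10, 20]), ([556.9, 135.8], [509, 121, 91, 38, 1853]), ([416.4, 1
[... 1467 characters left out ...]
 10, 8, 20]), ([183.8, 260.1], [178, 260, 14, 2, 16]), ([92.2, 270.8], [86, 264, 13, 12, 65]), ([115.8, 268.8], [111, 267, 10, 6, 26]), ([510.9, 280.3], [500, 278, 25, 6, 78]), ([321.5, 280.0], [314, 280, 16, 1, 16]), ([38.0, 312.4], [36, 305, 5, 14, 23]), ([33.3, 367.4], [31, 333, 5, 67, 161]), ([0.6, 354.3], [0, 342, 3, 29, 45]), ([1.9, 384.5], [0, 360, 6, 48, 77]), ([29.5, 390.4], [29, 384, 2, 15, 25]), ([210.7, 389.0], [207, 387, 9, 5, 15]), ([501.1, 410.3], [497, 410, 11, 2, 15]), ([115.4, 413.9], [101, 413, 30, 3, 70]), ([342.3, 418.6], [328, 415, 23, 11, 108]), ([167.9, 447.4], [35, 416, 296, 64, 13274])]
(array([0.54022283, 0.08770817, 0.12919661]), np.float64(0.0001901278041545771))
```

Emit:
carry_out(motion=[-5.5,28.5,0,0,0,0.023,-5.5,28.5,0,0,0,0.023,-5.5,28.5,0,0,0,0.023,-5.5,28.5,0,0,0,0.023,-5.5,28.5,0,0,0,0.023,-5.5,28.5,0,0,0,0.023,0,0,-20,0,0,0,0,0,0,0,0,0,0,0,0,0,0,0,0,0,0,0,0,0])

```text
clock: 8.27
position: [0.5406, 0.0861, 0.2274]
eef_rot: [180.0, 0.0, 1.2]
wrist_force: [-0.2, 0.3, 0.7]
opening: 0.0856
```

```bash
python3 - <<'E'
from h import *
s=state();print(s["clock"],s["position"],s["eef_rot"],np.round(s["q"],1))
d=wristcam();cv2.imwrite("pics/w5.png",d["color"][:,:,::-1])
for X in([.5402,.0877,.129],[.5701,.065,.085]):print(proj(d,X))
i=d["color"].astype(int);red=(i[...,0]>90)&(i[...,1]<60)&(i[...,2]<60);print(cents(red,60))
br=(i[...,0]>170)&(i[...,1]<90)&(i[...,2]<90);print(cents(br,60))
E
```

```text
8.2667 [0.54058847 0.08605249 0.22739863] [1.79963616e+02 3.09276093e-02 1.18214816e+00] [  12.8    8.   -26.9   98.3    3.8   74.7 -103.6]
[325.49233667 248.81916371]
[360.69135425 187.87775494]
[([585.2, 27.1], [552, 23, 69, 9, 384]), ([324.6, 242.0], [309, 220, 32, 45, 1174])]
[([592.0, 24.5], [565, 24, 55, 2, 110])]
```

View pics/w5.png

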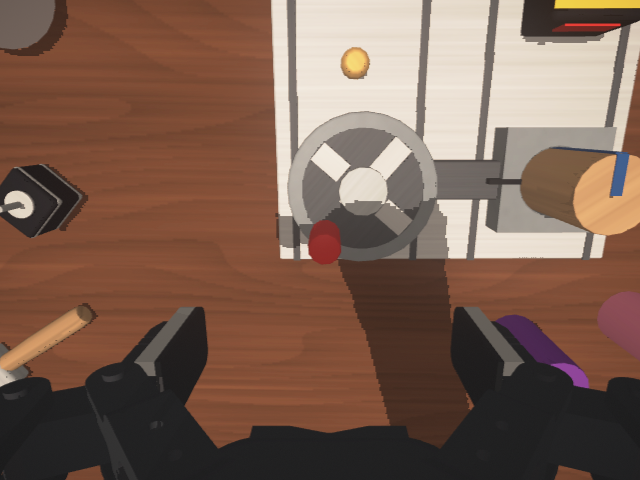

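The knob top is at (324.5,248.5), matching the prediction. The wheel hub is at (363,191). I'll check the screw axis from this view.

```bash
python3 - <<'E'
from h import *
d=wristcam();g=cv2.cvtColor(d["color"],cv2.COLOR_RGB2HSV)
i=d["color"].astype(int)
k=onz(d,324.8,248.8,.129);print("knob",k)
for z in(.085,.09,.095):print(z,onz(d,363,190.5,z))
# rim grey mask
print("rim",onz(d,363,186.5,.0885),"r",np.linalg.norm(onz(d,288,186,.0885)-onz(d,438,186,.0885))/2)
# boss/plate: corners near left: plate left edge & bottom
print(onz(d,272,0,.02),onz(d,281,258,.02),onz(d,602,259,.02))
cv2.imwrite("pics/w5c.png",cv2.resize(d["color"][90:280,270:460,::-1],None,fx=3.1,fy=3.1,interpolation=cv2.INTER_CUBIC))
E
```

```text
knob [0.54047017 0.08812601 0.129     ]
0.085 [0.56872787 0.06336994 0.085     ]
0.09 [0.56944425 0.06380534 0.09      ]
0.095 [0.57016064 0.06424075 0.095     ]
rim [0.57187249 0.0637834  0.0885    ] r 0.04945609130538672
[0.69880924 0.13055158 0.02      ] [0.49949042 0.12634112 0.02      ] [ 0.50376344 -0.15207974  0.02      ]
```

View pics/w5c.png

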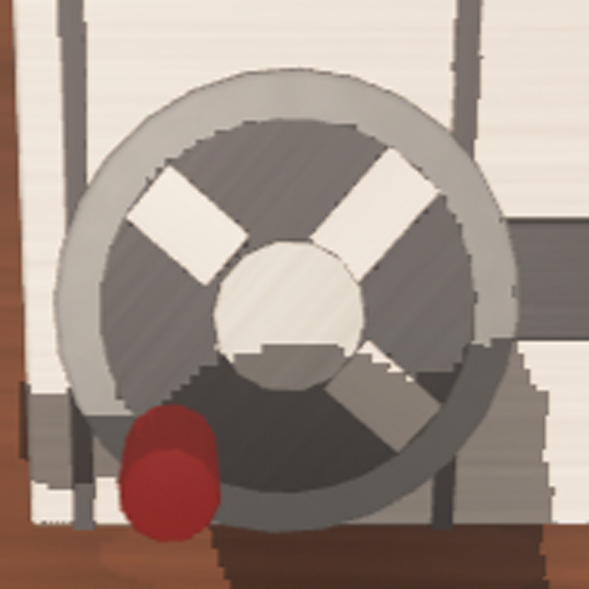

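The screw axis is at about (0.570,0.0643) and the knob at (0.5403,0.088), which is a 38 mm radius and a screw angle of about 0.69. Next I descend over the knob.

Emit:
carry_out(motion=[0,0,-25,0,0,0,0,0,-25,0,0,0,0,0,-25,0,0,0,0,0,-25,0,0,0,0,0,-15,0,0,0,0,0,-6,0,0,0,0,0,0,0,0,0,0,0,0,0,0,0])

```text
clock: 9.03
position: [0.5411, 0.0872, 0.1073]
eef_rot: [-180.0, -0.1, 1.3]
wrist_force: [0.2, -0.0, 0.0]
opening: 0.0852
```

Emit:
carry_out(motion=[-0.8,0.8,0,0,0,0,0,0,0,0,0,0,0,0,0,0,0,0,0,0,0,0,0,0,0,0,0,0,0,0,0,0,0,0,0,0,0,0,0,0,0,0,0,0,0,0,0,0,0,0,0,0,0,0,0,0,0,0,0,0], grip=0.1, grip_force=20)

```text
clock: 9.87
position: [0.5397, 0.0885, 0.1066]
eef_rot: [-180.0, -0.0, 1.3]
wrist_force: [-0.5, 0.4, 3.1]
opening: 0.0193
```

Emit:
carry_out(motion=[0,0,0,0,0,0,0,0,0,0,0,0])

```text
clock: 10.03
position: [0.5396, 0.0885, 0.1066]
eef_rot: [-180.0, -0.0, 1.3]
wrist_force: [-1.0, 0.2, 3.6]
opening: 0.0194
```

```bash
python3 - <<'E'
from h import *
s=state();print(s["clock"],s["position"],s["eef_rot"],s["wrist_force"],s["moment"])
d=wristcam();cv2.imwrite("pics/w6.png",d["color"][:,:,::-1])
E
```

```text
10.0333 [0.53962966 0.08853452 0.10659273] [-1.79995761e+02 -1.53073989e-02  1.31487594e+00] [-1.00006274  0.23727411  3.60599142] [ 0.1440252   0.2180824  -0.00403786]
```

View pics/w6.png

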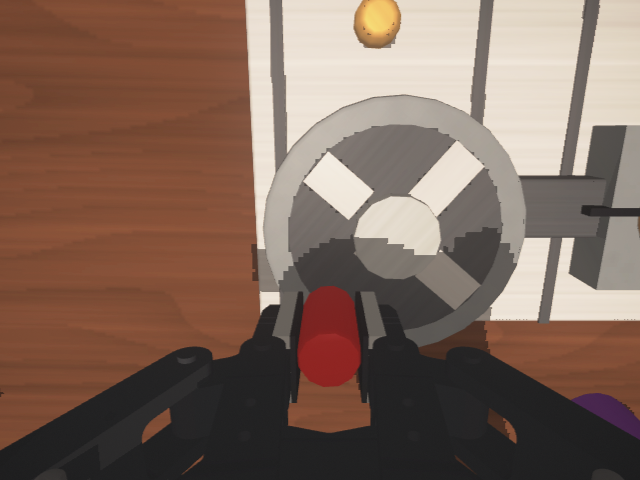

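The knob sits between both pads at (330,345). Next I work out the backward arc.

```bash
cat >> h.py <<'E'
def arc(a0,a1,n,dz=0,r=38.):
    a=np.radians(np.linspace(a0,a1,n+1));x=r*np.cos(a);y=r*np.sin(a)
    o=[]
    ex=ey=0
    for i in range(n):
        vx=x[i+1]-x[0]-ex;vy=y[i+1]-y[0]-ey
        vx=round(vx,1);vy=round(vy,1);ex+=vx;ey+=vy
        o+=[vx,vy,dz,0,0,0]
    for k in range(0,len(o),60):print([float(v) if v else 0 for v in o[k:k+60]])
E
python3 - <<'E'
from h import *
arc(141.4,177.4,9,.1)
E
```

```text
[-1.6, -2.1, 0.1, 0, 0, 0, -1.4, -2.3, 0.1, 0, 0, 0, -1.3, -2.3, 0.1, 0, 0, 0, -1.1, -2.4, 0.1, 0, 0, 0, -0.9, -2.5, 0.1, 0, 0, 0, -0.8, -2.5, 0.1, 0, 0, 0, -0.6, -2.6, 0.1, 0, 0, 0, -0.4, -2.6, 0.1, 0, 0, 0, -0.2, -2.7, 0.1, 0, 0, 0]
```

Emit:
carry_out(motion=[-1.6,-2.1,0.1,0,0,0,-1.4,-2.3,0.1,0,0,0,-1.3,-2.3,0.1,0,0,0,-1.1,-2.4,0.1,0,0,0,-0.9,-2.5,0.1,0,0,0])

```text
clock: 10.5
position: [0.5329, 0.0766, 0.1066]
eef_rot: [-180.0, 0.0, 1.3]
wrist_force: [2.2, 4.5, 2.1]
opening: 0.0191
```

Emit:
carry_out(motion=[-0.8,-2.5,0.1,0,0,0,-0.6,-2.6,0.1,0,0,0,-0.4,-2.6,0.1,0,0,0,-0.2,-2.7,0.1,0,0,0,0,0,0,0,0,0,0,0,0,0,0,0])

```text
clock: 11.0
position: [0.531, 0.0639, 0.1066]
eef_rot: [179.8, 0.1, 1.2]
wrist_force: [2.0, -0.8, -2.2]
opening: 0.0191
```

```bash
python3 - <<'E'
from h import *
s=state();print(s["clock"],s["position"],s["wrist_force"],s["moment"])
d=wristcam();cv2.imwrite("pics/w7.png",d["color"][:,:,::-1])
E
```

```text
11.0 [0.53095728 0.06392003 0.10664567] [ 1.9507574  -0.75993054 -2.19736908] [-0.25933057 -0.42963506  0.05697565]
```

View pics/w7.png

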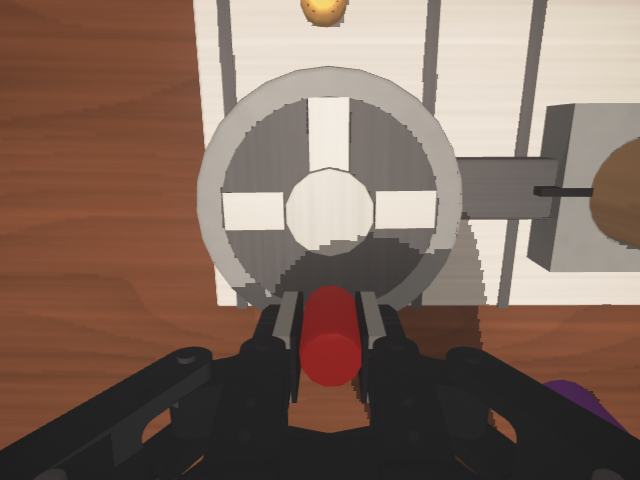

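The spokes are now square to the fixture, so the screw angle is about 0, and the drop is near. I'll loosen slightly into a cage of about 24 mm so it can fall, and look.

Emit:
carry_out(motion=[0,0,0,0,0,0,0,0,0,0,0,0,0,0,0,0,0,0,0,0,0,0,0,0], grip=0.27)

```text
clock: 11.38
position: [0.5307, 0.0656, 0.1069]
eef_rot: [179.9, 0.1, 1.3]
wrist_force: [-0.5, -2.2, -0.6]
opening: 0.0231
```

```bash
python3 - <<'E'
from h import *
s=state();print(s["clock"],s["position"],s["wrist_force"],s["moment"],s["opening"])
d=wristcam();cv2.imwrite("pics/w8.png",d["color"][:,:,::-1])
e=snapshot("scene");cv2.imwrite("pics/s8.png",cv2.resize(e["color"][210:310,290:420,::-1],None,fx=5,fy=5,interpolation=cv2.INTER_NEAREST))
E
```

```text
11.3833 [0.53070548 0.06555677 0.10690543] [-0.53677112 -2.21379182 -0.57557279] [-0.4167652   0.05665024  0.05163992] 0.023134093442035496
```

View pics/w8.png

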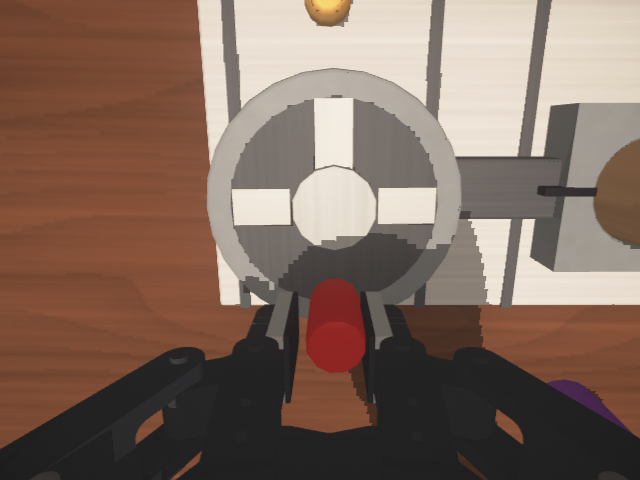

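View pics/s8.png

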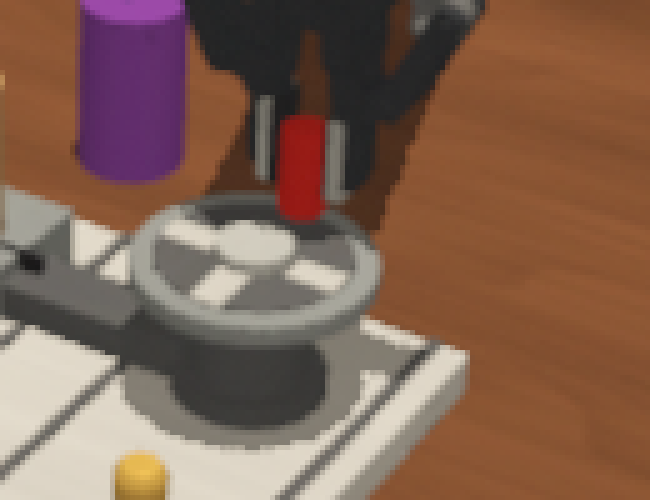

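On loosening, the wheel's width in the wrist view went from 265 to 254 px and the knob top from 62 to 57 px, so it appears to have dropped. I'll check the height by triangulation.

```bash
python3 - <<'E'
from h import *
d=wristcam();e=snapshot("scene")
i=d["color"].astype(int);red=(i[...,0]>90)&(i[...,1]<60)&(i[...,2]<60);print(cents(red,200))
i=e["color"].astype(int);red=(i[...,0]>90)&(i[...,1]<60)&(i[...,2]<60);red[:,:330]=0;red[:,380:]=0;print(cents(red,30))
print(two(d,(335.5,345),e,(350.4,234.6)))
# wheel radius -> height
for z in(.0885,.0805,.078):
    a=onz(d,207.5,200,z);b=onz(d,461.5,200,z);print(z,np.linalg.norm(a-b)/2)
# spokes angle
L=onz(d,232,206,.08);R=onz(d,436,206,.08)
a=onz(d,335,345,.1215);print(a)
for z in(.085,):print("hub",onz(d,334.5,208,z))
cv2.imwrite("pics/w9c.png",cv2.resize(d["color"][60:270,190:480,::-1],None,fx=2.7,fy=2.7,interpolation=cv2.INTER_CUBIC))
E
```

```text
[([335.0, 326.9], [306, 279, 59, 94, 4605])]
[([350.0, 243.4], [345, 233, 11, 22, 194])]
(array([0.53286769, 0.06307437, 0.12225516]), np.float64(0.00142575964872714))
0.0885 0.046789498228651735
0.0805 0.04928558632469965
0.078 0.05006561385471462
[0.5318733  0.06371955 0.1215    ]
hub [0.56908879 0.06427191 0.085     ]
```

View pics/w9c.png

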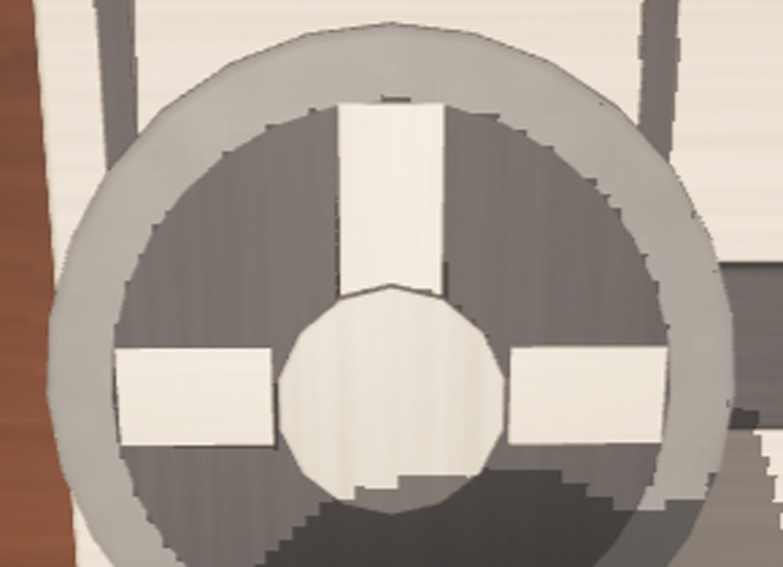

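It has dropped: the knob top is at about 0.122 and the wheel face at about 0.080, with the screw angle about 0.0 (spokes square to the fixture). I'll follow it 8 mm down and grip again.

Emit:
carry_out(motion=[0,-1,-4,0,0,0,0,0,-4,0,0,0,0,0,0,0,0,0,0,0,0,0,0,0])

```text
clock: 11.92
position: [0.531, 0.0656, 0.0989]
eef_rot: [-180.0, 0.0, 1.3]
wrist_force: [-0.5, -0.1, -1.5]
opening: 0.0233
```

Emit:
carry_out(motion=[0,0,0,0,0,0,0,0,0,0,0,0,0,0,0,0,0,0,0,0,0,0,0,0,0,0,0,0,0,0,0,0,0,0,0,0], grip=0.1, grip_force=25)

```text
clock: 12.42
position: [0.531, 0.0656, 0.0991]
eef_rot: [-180.0, 0.0, 1.3]
wrist_force: [-0.1, -0.8, -2.7]
opening: 0.019
```

```bash
python3 - <<'E'
from h import *
s=state();print(s["clock"],s["position"],s["wrist_force"],s["opening"])
d=wristcam();cv2.imwrite("pics/w10.png",d["color"][:,:,::-1])
arc(181.2,-178.8,40,-.2)
E
```

```text
12.4167 [0.53101367 0.06564475 0.09908778] [-0.06512926 -0.82499535 -2.66702223] 0.019037347546914392
[0.3, 6.0, -0.2, 0, 0, 0, 1.3, 5.8, -0.2, 0, 0, 0, 2.2, 5.5, -0.2, 0, 0, 0, 3.0, 5.2, -0.2, 0, 0, 0, 3.8, 4.6, -0.2, 0, 0, 0, 4.4, 4.0, -0.2, 0, 0, 0, 5.0, 3.2, -0.2, 0, 0, 0, 5.5, 2.4, -0.2, 0, 0, 0, 5.8, 1.5, -0.2, 0, 0, 0, 5.9, 0.6, -0.2, 0, 0, 0]
[5.9, -0.4, -0.2, 0, 0, 0, 5.9, -1.2, -0.2, 0, 0, 0, 5.5, -2.2, -0.2, 0, 0, 0, 5.2, -3.0, -0.2, 0, 0, 0, 4.6, -3.8, -0.2, 0, 0, 0, 4.0, -4.4, -0.2, 0, 0, 0, 3.2, -5.0, -0.2, 0, 0, 0, 2.4, -5.5, -0.2, 0, 0, 0, 1.5, -5.8, -0.2, 0, 0, 0, 0.6, -5.9, -0.2, 0, 0, 0]
[-0.4, -6.0, -0.2, 0, 0, 0, -1.2, -5.8, -0.2, 0, 0, 0, -2.2, -5.5, -0.2, 0, 0, 0, -3.0, -5.2, -0.2, 0, 0, 0, -3.8, -4.6, -0.2, 0, 0, 0, -4.4, -4.0, -0.2, 0, 0, 0, -5.1, -3.2, -0.2, 0, 0, 0, -5.4, -2.4, -0.2, 0, 0, 0, -5.8, -1.5, -0.2, 0, 0, 0, -5.9, -0.6, -0.2, 0, 0, 0]
[-6.0, 0.3, -0.2, 0, 0, 0, -5.8, 1.3, -0.2, 0, 0, 0, -5.5, 2.2, -0.2, 0, 0, 0, -5.2, 3.0, -0.2, 0, 0, 0, -4.6, 3.8, -0.2, 0, 0, 0, -4.0, 4.4, -0.2, 0, 0, 0, -3.2, 5.0, -0.2, 0, 0, 0, -2.4, 5.5, -0.2, 0, 0, 0, -1.5, 5.8, -0.2, 0, 0, 0, -0.6, 5.9, -0.2, 0, 0, 0]
```

View pics/w10.png

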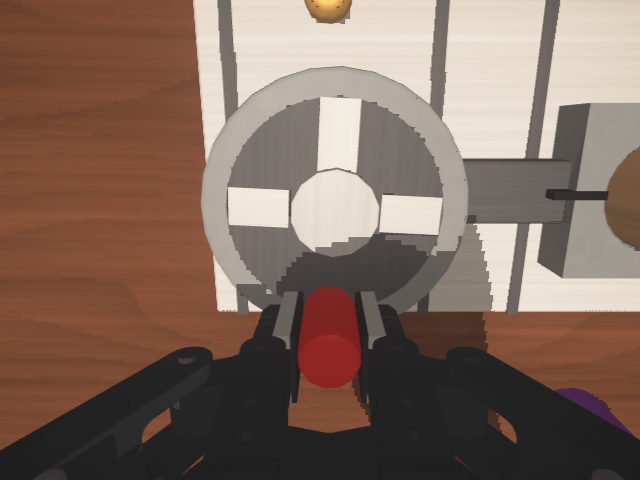

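The re-grip nudged the wheel about 3° forward (spoke tilt), so I'll recompute the arc from there.

```bash
python3 - <<'E'
from h import *
arc(178.2,-178.8,40,-.2)
E
```

```text
[0.6, 5.9, -0.2, 0, 0, 0, 1.6, 5.7, -0.2, 0, 0, 0, 2.4, 5.4, -0.2, 0, 0, 0, 3.2, 4.9, -0.2, 0, 0, 0, 4.0, 4.4, -0.2, 0, 0, 0, 4.6, 3.8, -0.2, 0, 0, 0, 5.1, 2.9, -0.2, 0, 0, 0, 5.5, 2.2, -0.2, 0, 0, 0, 5.8, 1.2, -0.2, 0, 0, 0, 5.9, 0.4, -0.2, 0, 0, 0]
[5.9, -0.6, -0.2, 0, 0, 0, 5.7, -1.4, -0.2, 0, 0, 0, 5.4, -2.4, -0.2, 0, 0, 0, 5.0, -3.1, -0.2, 0, 0, 0, 4.5, -3.9, -0.2, 0, 0, 0, 3.8, -4.6, -0.2, 0, 0, 0, 3.0, -5.1, -0.2, 0, 0, 0, 2.2, -5.4, -0.2, 0, 0, 0, 1.4, -5.8, -0.2, 0, 0, 0, 0.4, -5.9, -0.2, 0, 0, 0]
[-0.5, -5.9, -0.2, 0, 0, 0, -1.4, -5.7, -0.2, 0, 0, 0, -2.3, -5.5, -0.2, 0, 0, 0, -3.1, -5.0, -0.2, 0, 0, 0, -3.8, -4.5, -0.2, 0, 0, 0, -4.5, -3.9, -0.2, 0, 0, 0, -5.0, -3.1, -0.2, 0, 0, 0, -5.5, -2.3, -0.2, 0, 0, 0, -5.7, -1.4, -0.2, 0, 0, 0, -5.9, -0.5, -0.2, 0, 0, 0]
[-5.9, 0.4, -0.2, 0, 0, 0, -5.8, 1.3, -0.2, 0, 0, 0, -5.5, 2.2, -0.2, 0, 0, 0, -5.1, 3.1, -0.2, 0, 0, 0, -4.5, 3.8, -0.2, 0, 0, 0, -3.9, 4.4, -0.2, 0, 0, 0, -3.2, 5.0, -0.2, 0, 0, 0, -2.3, 5.4, -0.2, 0, 0, 0, -1.5, 5.7, -0.2, 0, 0, 0, -0.6, 5.9, -0.2, 0, 0, 0]
```

Emit:
carry_out(motion=[0.6,5.9,-0.2,0,0,0,1.6,5.7,-0.2,0,0,0,2.4,5.4,-0.2,0,0,0,3.2,4.9,-0.2,0,0,0,4.0,4.4,-0.2,0,0,0,4.6,3.8,-0.2,0,0,0,5.1,2.9,-0.2,0,0,0,5.5,2.2,-0.2,0,0,0,5.8,1.2,-0.2,0,0,0,5.9,0.4,-0.2,0,0,0])

```text
clock: 13.3
position: [0.5703, 0.1027, 0.0969]
eef_rot: [-180.0, 0.0, 1.3]
wrist_force: [-3.4, -0.5, -1.9]
opening: 0.0193
```

```bash
python3 - <<'E'
from h import *
s=state();print(s["clock"],s["position"],s["wrist_force"],s["opening"])
d=wristcam();cv2.imwrite("pics/w11.png",d["color"][:,:,::-1])
E
```

```text
13.3 [0.57027131 0.10274626 0.09690253] [-3.41290396 -0.45133868 -1.88733769] 0.019284424813845378
```

View pics/w11.png

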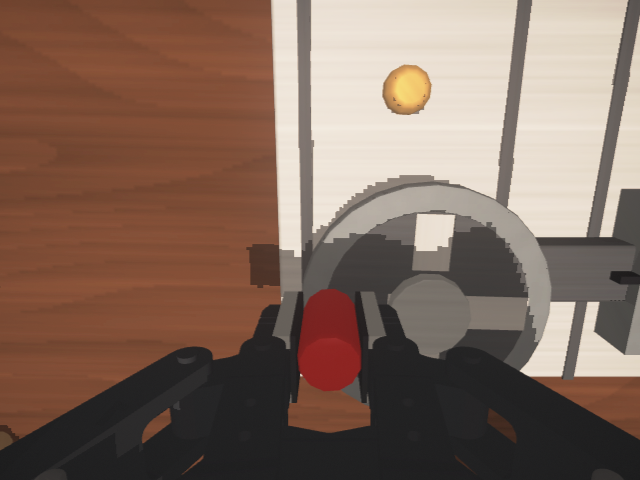

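The wheel has made a quarter turn forward, the forces are small, and the knob is still gripped at (330,345). I'll carry on.

Emit:
carry_out(motion=[5.9,-0.6,-0.2,0,0,0,5.7,-1.4,-0.2,0,0,0,5.4,-2.4,-0.2,0,0,0,5.0,-3.1,-0.2,0,0,0,4.5,-3.9,-0.2,0,0,0,3.8,-4.6,-0.2,0,0,0,3.0,-5.1,-0.2,0,0,0,2.2,-5.4,-0.2,0,0,0,1.4,-5.8,-0.2,0,0,0,0.4,-5.9,-0.2,0,0,0])

```text
clock: 14.18
position: [0.6073, 0.0637, 0.0951]
eef_rot: [-180.0, 0.0, 1.3]
wrist_force: [-2.5, 1.9, -3.4]
opening: 0.0191
```

Emit:
carry_out(motion=[-0.5,-5.9,-0.2,0,0,0,-1.4,-5.7,-0.2,0,0,0,-2.3,-5.5,-0.2,0,0,0,-3.1,-5.0,-0.2,0,0,0,-3.8,-4.5,-0.2,0,0,0,-4.5,-3.9,-0.2,0,0,0,-5.0,-3.1,-0.2,0,0,0,-5.5,-2.3,-0.2,0,0,0,-5.7,-1.4,-0.2,0,0,0,-5.9,-0.5,-0.2,0,0,0])

```text
clock: 15.02
position: [0.5697, 0.0262, 0.0935]
eef_rot: [-180.0, -0.1, 1.3]
wrist_force: [1.5, 4.9, -6.3]
opening: 0.019
```

Emit:
carry_out(motion=[-5.9,0.4,-0.2,0,0,0,-5.8,1.3,-0.2,0,0,0,-5.5,2.2,-0.2,0,0,0,-5.1,3.1,-0.2,0,0,0,-4.5,3.8,-0.2,0,0,0,-3.9,4.4,-0.2,0,0,0,-3.2,5.0,-0.2,0,0,0,-2.3,5.4,-0.2,0,0,0,-1.5,5.7,-0.2,0,0,0,-0.6,5.9,-0.2,0,0,0])

```text
clock: 15.85
position: [0.5309, 0.0625, 0.0913]
eef_rot: [179.9, 0.0, 1.3]
wrist_force: [3.0, -1.0, -5.4]
opening: 0.0196
```

Emit:
carry_out(motion=[0,0,0,0,0,0,0,0,0,0,0,0,0,0,0,0,0,0])

```text
clock: 16.1
position: [0.5309, 0.0642, 0.0913]
eef_rot: [-179.9, 0.0, 1.3]
wrist_force: [-0.2, 1.8, -3.3]
opening: 0.0189
```

```bash
python3 - <<'E'
from h import *
s=state();print(s["clock"],s["position"],s["wrist_force"],s["opening"])
d=wristcam();cv2.imwrite("pics/w12.png",d["color"][:,:,::-1])
e=snapshot("scene");cv2.imwrite("pics/s12.png",cv2.resize(e["color"][200:320,230:430,::-1],None,fx=4,fy=4,interpolation=cv2.INTER_NEAREST))
E
```

```text
16.1 [0.53093773 0.06419197 0.09125661] [-0.23881779  1.77343387 -3.30711198] 0.018889424683339685
```

View pics/w12.png

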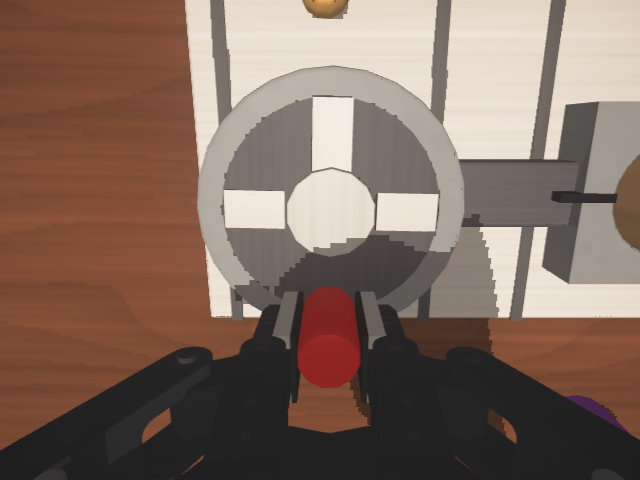

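View pics/s12.png

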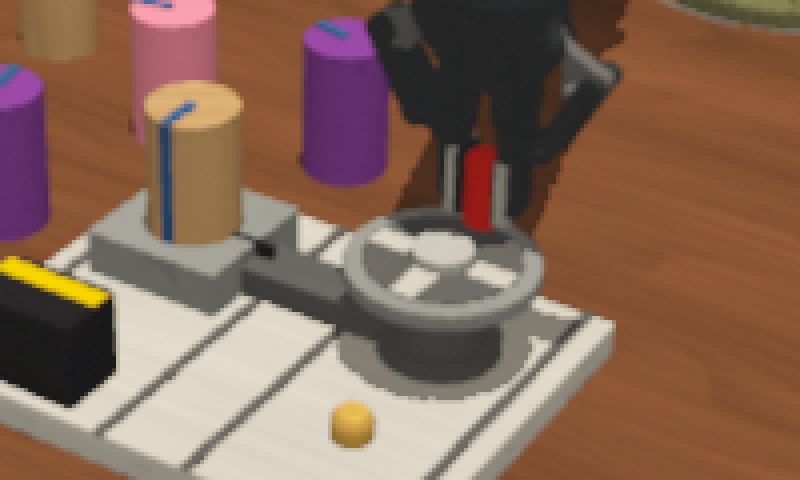

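The full turn is done: the spokes are square again (about 1° past, screw about 6.3), the hand and wheel are 8 mm lower, and the knob is held. The blank is still in its nest with the stripe toward the scanner. I'm handing in now.

```bash
python3 - <<'E'
from cell import *
print(sign_off())
E
```

```text
the job is handed in; nothing more can be done
None
```

I did both parts in the order asked and handed the job in at about 16 s, with the gripper still holding the red knob.

- **Blank:** I turned it about 124° clockwise in its nest without lifting it. The stripe measured 2.3° while held and −0.2° after release, against a fixture yaw of about 1.2°. It therefore faces the scanner to within about 1.5°.
- **Drop:** I gripped the knob at a screw angle of about 0.69 and led it backward to about 0. The firm grip may have been holding the wheel up by then. When I loosened the hold, it dropped: the knob top went from about 129 mm to 122 mm and the wheel face from about 88 mm to 80 mm.
- **Forward turn:** I gripped the knob again 8 mm lower and led it once round clockwise while sinking 8 mm. The spokes ended about 1° past square, so the screw is at about 6.3. The forces I read during the turn were about 8 N at most.
- **Rest of the table:** I did not touch anything else.

**Disagreements:**
- The stripe started about 2.16 rad from the scanner direction, not the stated 0.6–1.4. I went by the picture.
- Closing the grip after the drop nudged the wheel about 3° forward. I counted that as part of the full turn.

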